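# Switch the kettle on at the two-plate cooker

## Robot

A 7-joint arm with a two-finger parallel gripper is mounted at the origin on the work surface. World frame = base frame: x ahead of the robot, y to its left, z up, the work surface at z = 0. Lengths are in m, angles in rad, forces in N, time in s.
With the tool pointing down it reaches from about 0.375 to 0.925 m from the base axis. Payload 3.1 kg.
Tool frame: the origin (TCP) lies on the centre line of the jaws, within the pads' length; the fingertips stand 25 mm ahead of it and the grasp point (between the pads) lies 6 mm ahead of it; z points along the fingers, y is the line along which they close (so a half turn about z gives the same grasp; the last joint's range is limited). The gripper opens to 85 mm and grips with 20 to 120 N. Pads are 22 mm wide; open, the fingers measure 114 mm over their backs; the gripper's body (76 mm by 85 mm) begins 54 mm behind the grasp point. The pads swing forward as they close: fully open they stand 13 mm farther back than shut.
Start: joints at [1.003, 0.383, 0.044, 1.598, -0.018, 1.161, -0.05], TCP at [0.294, -0.58, 0.233] pointing down, gripper open.
Joint ranges: [-2.61, 2.61], [-0.41, 2.15], [-1.48, 1.57], [0, 2.5], [-1.57, 4.71], [0.05, 1.97], [-2.85, 2.85]. Speed limits (rad/s): [2.79, 2.79, 3.14, 3.14, 3.14, 3.14, 3.14].

## Interface

Orientations are given as a rotation vector (axis times angle).
In Python, from cell import sense, get_image, job_done gives the robot as it stands.
- The arm moves only by the shell command python3 -m inch 'ROWS' [FORCE]. ROWS is JSON, a list of rows, each a list of 7 numbers: the shift along the tool's x, y, z in m, then the turn, a rotation vector about the tool's x, y, z in degrees, then the gripper command: -1 is shut, 1 is fully open, values between are in proportion. A call has 1 to 20 rows; each row is the pose to reach, as a shift and turn from the pose commanded when the call began, along the tool's axes at that moment; what a row does not reach only later rows make up. A row lasts 1/12 s, in which the tool goes at most 41.7 mm and 7.16 degrees, less where a joint would pass 70% of its speed; a pose out of reach is approached as far as the arm can. A call with a gripper value outside its range is refused whole. The fingers move at their own pace and stop on an object; FORCE is the grip in N (left out, the last holds). Time passes only in rows, so rows that repeat a pose let the fingers close. It gives the time, the measured TCP pose, the force, the opening and the grip force at its end, in the units of the state.
- sense(): the state, without advancing time (a new reading comes with each control period).
- get_image(name): name is "side" or "top" or "wrist"; returns a dict with "frame" (420x560x3 uint8, red, green, blue), "fx", "fy", "cx", "cy" (pixels), "rvec" (rotation vector, rad) and "tvec" (3), from world to camera coordinates, as OpenCV has them. Camera axes: x right, y down, z forward; pixel columns grow to the right and rows downward; lengths in m; the calibration is good to about 2 mm. The wrist camera is an equidistant fisheye: a pixel r from the principal point sees the ray r / f radians off the axis. A picture is of the moment at which its call begins. There is no depth.
- job_done(): hands the job in; it is judged then, once.
The state is a dict: "time_s": time; "joint_pos": joint angles; "qvel": joint speeds; "joint_efforts": joint torques, N m; "position": TCP position; "eef_rot": TCP orientation; "force": force on the tool from outside, world axes, zero at the start; "torque": the same for the moment, N m; "grip_width": opening from 0.0 (shut) to 1.0 (fully open); "gripper_force": force on a finger pad.
Only numpy, scipy, OpenCV 4.12 (cv2) and the standard library are available. Lean on these libraries where they do the work, as an engineer would, in place of code of your own. Each camera call takes 0.05 s, during which the arm holds its last target. There are 200 camera calls.

## Task

Get the kettle heating on the two-plate cooker: with the fingertips press down the round power key, then the square key in front of the plate that the kettle stands on, and last the long bar-shaped start key. Press each key gently, but all the way down so that it stays down, and leave the other square key up. Do not pick up or shift the kettle, the pan or anything else standing about.

Things in the scene. Friction and masses are not known exactly. Their poses are not given: they have to be found in the camera images.
- cooker: white two-plate cooker, 350 (x) by 570 (y) by 65 mm high, fixed, level. Origin: centre of its underside; +x away from the robot, +y to the left. Dark round plates, 184 mm across, 10 mm high, centred 55 mm behind its centre, 140 mm left and right. Keys in a row 125 mm in front of its centre: a square one 140 mm left and right; round and long ones 50 mm left and right, in either order
- power_key: whole key unit (bezel and moving cap) with the round cap, 28 mm across, on a round 38 mm steel bezel: the power key. Origin: centre of the bezel's underside, on the cooker's top at z = 65 mm; the bezel is 2 mm thick; axes as the cooker's
- power_top (a point): centre of the top face of the power key's cap, 18 mm above the cooker's top when the key is up; it goes down with the cap
- power (a joint): travel of the power key, in m: 0 up, 0.010 fully down (cap top then 8 mm above the cooker's top). No spring: it needs about 3 N to move slowly and stays where it is pushed. At 0.010 it meets a rubber stop that begins to give at 4 N, by 1 mm for each further 1.5 N, up to 5 mm (this joint value stays at 0.010)
- left_key: whole key unit (bezel and moving cap) with the square cap, 27 by 27 mm, on a 36 mm square steel bezel: the key of the left-hand plate (cooker +y side). Origin: centre of the bezel's underside, on the cooker's top at z = 65 mm; the bezel is 2 mm thick; axes as the cooker's
- left_top (a point): centre of the top face of the left key's cap, 18 mm above the cooker's top when the key is up; it goes down with the cap
- left (a joint): travel of the left key, in m: 0 up, 0.010 fully down (cap top then 8 mm above the cooker's top). No spring: it needs about 3 N to move slowly and stays where it is pushed. At 0.010 it meets a rubber stop that begins to give at 4 N, by 1 mm for each further 1.5 N, up to 5 mm (this joint value stays at 0.010)
- right_key: whole key unit (bezel and moving cap) with the square cap, 27 by 27 mm, on a 36 mm square steel bezel: the key of the right-hand plate (cooker -y side). Origin: centre of the bezel's underside, on the cooker's top at z = 65 mm; the bezel is 2 mm thick; axes as the cooker's
- right_top (a point): centre of the top face of the right key's cap, 18 mm above the cooker's top when the key is up; it goes down with the cap
- right (a joint): travel of the right key, in m: 0 up, 0.010 fully down (cap top then 8 mm above the cooker's top). No spring: it needs about 3 N to move slowly and stays where it is pushed. At 0.010 it meets a rubber stop that begins to give at 4 N, by 1 mm for each further 1.5 N, up to 5 mm (this joint value stays at 0.010)
- start_key: whole key unit (bezel and moving cap) with the long bar-shaped cap, 52 mm along the strip by 18 mm, on a 60 by 26 mm steel bezel: the start key. Origin: centre of the bezel's underside, on the cooker's top at z = 65 mm; the bezel is 2 mm thick; axes as the cooker's
- start_top (a point): centre of the top face of the start key's cap, 18 mm above the cooker's top when the key is up; it goes down with the cap
- start (a joint): travel of the start key, in m: 0 up, 0.010 fully down (cap top then 8 mm above the cooker's top). No spring: it needs about 3 N to move slowly and stays where it is pushed. At 0.010 it meets a rubber stop that begins to give at 4 N, by 1 mm for each further 1.5 N, up to 5 mm (this joint value stays at 0.010)
- kettle: stainless kettle with a short spout towards its own +x and a black loop handle, 164 mm across, 180 mm high, loose, standing on one of the two plates. Origin: centre of its underside
- saucepan: lidded aluminium saucepan, 166 mm across, 104 mm high, a 200 mm long handle (from its middle) towards its own +x, loose, on the other plate. Origin: centre of its underside
- salt: white salt shaker with a steel cap, 40 mm across, 67 mm high, loose, standing on the left end of the cooker's key strip. Origin: centre of its underside
- spice_jar: small red-capped spice jar, 44 mm across, 62 mm high, loose, standing on the right end of the key strip. Origin: centre of its underside
- spoon: wooden spoon, 190 mm long, loose, lying on the cooker between the plates, handle towards the keys. Origin: underside near its middle
- mug: white mug, 84 mm across, 95 mm high, loose, on the counter to the right of the cooker. Origin: centre of its underside
- clamp_jar: glass storage jar, 104 mm across, 140 mm high, loose, on the counter to the left of the cooker. Origin: centre of its underside
There are look-alikes about, which are no part of the job. What is shaped like the kettle but green or yellow is not meant.

How it is judged:
On the way, in this order (a step that is already met when the one before it is completed fails the run):
1. the round power key is pressed down (value of joint power above 0.006 m), for 0.1 s.
2. the square key in front of the kettle's plate is pressed down (value of joint power above 0.006 m and ((y of kettle in the frame of cooker above 0 m and value of joint left above 0.006 m) or (y of kettle in the frame of cooker below 0 m and value of joint right above 0.006 m))), for 0.1 s.
3. the long start key is pressed down (all of step 2 and value of joint start above 0.006 m), for 0.1 s.
At the end, for the whole second after the job is handed in: The power key, the square key of the kettle's plate and the start key are each down by more than 6 of their 10 mm; the other square key is down by less than 3 mm; the kettle, pan, salt, spice jar, spoon, mug and clamp jar are within 15 mm of where they stood, upright (within 0.15 rad) and at rest (all of step 3 and not ((y of kettle in the frame of cooker above 0 m and not (value of joint right below 0.003 m)) or (y of kettle in the frame of cooker below 0 m and not (value of joint left below 0.003 m))) and distance of each of kettle, saucepan, salt, spice_jar, spoon, mug, clamp_jar from where it was at the start of the episode below 0.015 m and angle between each of kettle, saucepan, salt, spice_jar, mug, clamp_jar's own z axis and vertical below 0.15 rad and linear speed of kettle below 0.02 m/s); the robot touches nothing.
It fails at once if a square key goes down (3 mm) before the power key is down (6 mm) ((not (value of joint left below 0.003 m) or not (value of joint right below 0.003 m)) and not (value of joint power above 0.006 m)).
It fails at once if the start key goes down (3 mm) before the power key and the kettle's plate key are down (6 mm) (not (value of joint start below 0.003 m) and not (value of joint power above 0.006 m and ((y of kettle in the frame of cooker above 0 m and value of joint left above 0.006 m) or (y of kettle in the frame of cooker below 0 m and value of joint right above 0.006 m)))).
It fails at once if the square key of the other plate is pressed down by 3 mm or more ((y of kettle in the frame of cooker above 0 m and not (value of joint right below 0.003 m)) or (y of kettle in the frame of cooker below 0 m and not (value of joint left below 0.003 m))).
It fails at once if a key is pressed with more than 20 N (contact force between any of the arm, the fingers and power_key above 20 N or contact force between any of the arm, the fingers and left_key above 20 N or contact force between any of the arm, the fingers and right_key above 20 N or contact force between any of the arm, the fingers and start_key above 20 N).
It fails at once if the kettle, pan or another thing standing about is lifted or shifted by more than 15 mm (distance of any of kettle, saucepan, salt, spice_jar, spoon, mug, clamp_jar from where it was at the start of the episode above 0.015 m).
It also fails if it takes over 40 s, if anything falls off the work surface, if the arm or the gripper's body presses on something with over 40 N, if the wrist force passes 120 N, or if a joint passes its speed limit or range.

## Working session

There is one attempt and no reset: what is moved stays moved. The work goes in short steps, Python scripts to look and compute and a shell command to move; the robot and the scene stay as the last step left them, time stands still between calls to the robot, and variables do not carry over. Pictures are saved under pics/ and viewed, at most 10 in all, crops included, and the job is handed in when it is done.

```bash
mkdir -p pics; python3 - <<'E'
from cell import sense,get_image
import cv2,pickle
s=sense();print({k:s[k] for k in("time_s","position","eef_rot","force","grip_width")})
for n in("top","side"):
    d=get_image(n);pickle.dump(d,open(n+".pkl","wb"))
    print(n,d["fx"],d["fy"],d["cx"],d["cy"],d["rvec"],d["tvec"])
    cv2.imwrite(f"pics/{n}0.png",d["frame"][:,:,::-1])
E
```

```text
{'time_s': 0.0, 'position': array([ 0.29381398, -0.57873365,  0.23125348]), 'eef_rot': array([-3.05280754e+00, -7.30705428e-01,  1.21897910e-03]), 'force': array([-0.75503797,  0.35254165,  0.72605573]), 'grip_width': 0.9994293279100503}
top 413.83871048764604 413.83871048764604 279.00444070404666 207.756225213612 [ 2.10481103 -2.11798913  0.23250563] [0.02422279 0.52497806 1.16950808]
side 421.47157736052003 421.47157736052003 279.16080341514834 207.70838101561276 [ 2.07653458 -0.86399774  0.41839728] [-0.33578575  0.29635796  1.09833842]
```

View pics/top0.png

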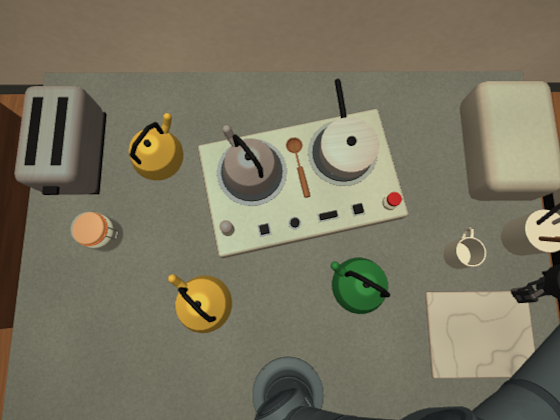

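View pics/side0.png

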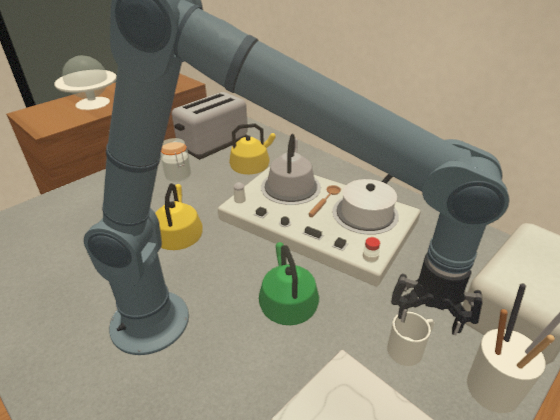

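The top view shows the steel kettle (250,168) standing on the left plate, so the left key is the one to press. 

- **Kettle look-alikes:** yellow at (155,152) and (202,303), green at (360,285). 
- **Key candidates:** left square (264,229), round (295,222), bar (328,215), right square (358,209).

I'll check the keys in a close crop and measure them.

```bash
cat > h.py <<'E'
import numpy as np,cv2
def ray(d,px,z):
    R,_=cv2.Rodrigues(np.array(d["rvec"],float));t=np.array(d["tvec"],float)
    r=R.T@np.array([(px[0]-d["cx"])/d["fx"],(px[1]-d["cy"])/d["fy"],1]);c=-R.T@t
    return c+r*(z-c[2])/r[2]
def proj(d,P):
    K=np.array([[d["fx"],0,d["cx"]],[0,d["fy"],d["cy"]],[0,0,1.]])
    return cv2.projectPoints(np.array(P,float),np.array(d["rvec"],float),np.array(d["tvec"],float),K,None)[0][:,0]
E
python3 - <<'E'
import pickle,cv2,numpy as np
from h import *
d=pickle.load(open("top.pkl","rb"));f=d["frame"][:,:,::-1]
c=np.ascontiguousarray(f[190:260,200:420])
g=cv2.cvtColor(c,cv2.COLOR_BGR2GRAY)
n,l,st,ce=cv2.connectedComponentsWithStats((g<70).astype(np.uint8))
P=[]
for s,q in zip(st[1:],ce[1:]):
    if s[4]>15: p=q+[200,190];w=ray(d,p,.083);P.append(w);print(s,p,w.round(4))
cv2.imwrite("pics/crop.png",cv2.resize(c,None,fx=3.6,fy=3.6,interpolation=cv2.INTER_CUBIC))
E
```

```text
[ 29   0  46  11 369] [251.38482385 194.09214092] [0.5605 0.1014 0.083 ]
[187   8   9   8  19] [389.63157895 202.57894737] [ 0.5329 -0.3006  0.083 ]
[153  14  11  10  85] [357.8        208.57647059] [ 0.5156 -0.2071  0.083 ]
[119  21  18   9 106] [327.87735849 215.00943396] [ 0.4971 -0.1198  0.083 ]
[90 28  9 10 65] [294.38461538 222.26153846] [ 0.4764 -0.0228  0.083 ]
[59 34 10 11 80] [263.8875 228.975 ] [0.4574 0.0648 0.083 ]
[150  68  17   2  26] [358.         258.65384615] [ 0.371  -0.2009  0.083 ]
```

View pics/crop.png

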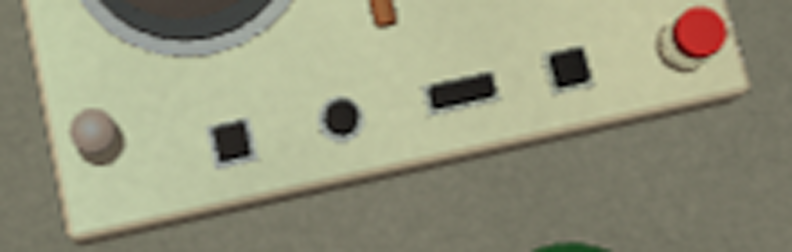

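The crop confirms it: left to right are the square, round, bar and right square keys, with spacings that match the description (278 mm against 280). I'll work out the travel next.

```bash
cat > go.py <<'E'
import sys,numpy as np
from scipy.spatial.transform import Rotation as R
from cell import sense
c=np.array([.4866,-.0712]);y=np.array([-.209,.978])
K={"power":c+.05*y,"left":c+.14*y,"start":c-.05*y}
def go(k,z):
    s=sense();r=R.from_rotvec(s["eef_rot"]);t=np.r_[K[k],z]
    w=R.from_matrix(np.c_[-np.cross(y.tolist()+[0],[0,0,1]),[*-y,0],[0,0,-1]])
    w=R.from_matrix(np.c_[np.cross([*-y,0],[0,0,-1]),[*-y,0],[0,0,-1]])
    print(k,"target",t.round(4),"pos",s["position"].round(4),"F",s["force"].round(2),"w",round(s["grip_width"],3),"t",s["time_s"])
    print("shift mm",(r.inv().apply(t-s["position"])*1e3).round(1),"turn deg",np.degrees((r.inv()*w).as_rotvec()).round(1))
if __name__=="__main__": go(sys.argv[1],float(sys.argv[2]))
E
python3 -m inch '[[0,0,-0.04,0,0,0,-1],[0,0,-0.08,0,0,0,-1],[0,0,-0.09,0,0,0,-1],[0,0,-0.09,0,0,0,-1],[0,0,-0.09,0,0,0,-1]]'
python3 go.py power 0.32
```

```text
time_s: 0.52
position: [0.2945, -0.58, 0.3237]
eef_rot: [3.053, 0.731, 0.001]
force: [-0.2, -1.2, -0.9]
grip_width: 0.297
gripper_force: 0.0Traceback (most recent call last):
  File "go.py", line 12, in <module>
    if __name__=="__main__": go(sys.argv[1],float(sys.argv[2]))
                             ~~^^^^^^^^^^^^^^^^^^^^^^^^^^^^^^^^
  File "go.py", line 8, in go
    w=R.from_matrix(np.c_[-np.cross(y.tolist()+[0],[0,0,1]),[*-y,0],[0,0,-1]])
  File "scipy/spatial/transform/_rotation.pyx", line 1143, in scipy.spatial.transform._rotation.Rotation.from_matrix
ValueError: Non-positive determinant (left-handed or null coordinate frame) in rotation matrix 0: [[-0.978  0.209  0.   ]
 [-0.209 -0.978  0.   ]
 [ 0.     0.    -1.   ]].
```

```bash
sed -i '/-np.cross/d' go.py; python3 go.py power 0.32
```

```text
power target [ 0.4762 -0.0223  0.32  ] pos [ 0.2945 -0.58    0.3237] F [-0.19 -1.2  -0.87] w 0.297 t 0.5167
shift mm [ 414.5 -415.     2.9] turn deg [ 0.1 -0.  14.9]
```

```bash
python3 -m inch '[[0.015,-0.015,0,0,0,0,-1],[0.04,-0.04,0,0,0,1,-1],[0.065,-0.065,0,0,0,2,-1],[0.09,-0.09,0,0,0,3,-1],[0.115,-0.115,0,0,0,4,-1],[0.14,-0.14,0,0,0,5,-1],[0.165,-0.165,0,0,0,6,-1],[0.19,-0.19,0,0,0,7,-1],[0.215,-0.215,0,0,0,8,-1],[0.24,-0.24,0,0,0,9,-1],[0.265,-0.265,0,0,0,10,-1],[0.29,-0.29,0,0,0,11,-1],[0.315,-0.315,0,0,0,12,-1],[0.34,-0.34,0,0,0,13,-1],[0.365,-0.365,0,0,0,14,-1],[0.385,-0.385,0,0,0,15,-1],[0.4,-0.4,0,0,0,15,-1],[0.41,-0.41,0,0,0,15,-1],[0.4145,-0.415,0,0,0,15,-1],[0.4145,-0.415,0,0,0,15,-1]]'
python3 go.py power 0.15
```

```text
time_s: 2.18
position: [0.4752, -0.02, 0.321]
eef_rot: [-3.123, -0.332, 0.005]
force: [-1.4, 0.6, -0.9]
grip_width: 0.002
gripper_force: 0.0
power target [ 0.4762 -0.0223  0.15  ] pos [ 0.4752 -0.02    0.321 ] F [-1.43  0.62 -0.95] w 0.002 t 2.1833
shift mm [  1.    2.8 171. ] turn deg [-0.1  0.2  0.1]
```

```bash
python3 -m inch '[[0,0.002,0.03,0,0,0,-1],[0,0.002,0.06,0,0,0,-1],[0,0.002,0.09,0,0,0,-1],[0,0.002,0.12,0,0,0,-1],[0.001,0.002,0.15,0,0,0,-1],[0.001,0.002,0.165,0,0,0,-1],[0.001,0.002,0.171,0,0,0,-1],[0.001,0.002,0.171,0,0,0,-1],[0.001,0.002,0.171,0,0,0,-1],[0.001,0.002,0.171,0,0,0,-1]]'
python3 go.py power 0.115
python3 - <<'E'
from cell import get_image,sense
import cv2,numpy as np
from h import *
d=get_image("side");f=np.ascontiguousarray(d["frame"][:,:,::-1])
p=sense()["position"]-[0,0,.025]
print("tip px",proj(d,[p,[p[0],p[1],.083]]))
cv2.imwrite("pics/s1.png",cv2.resize(f[130:290,200:420],None,fx=3.6,fy=3.6,interpolation=cv2.INTER_CUBIC))
E
```

```text
time_s: 3.02
position: [0.4786, -0.0242, 0.1531]
eef_rot: [3.124, 0.325, 0.004]
force: [0.3, 0.1, 0.3]
grip_width: -0.0
gripper_force: 0.0
power target [ 0.4762 -0.0223  0.115 ] pos [ 0.4786 -0.0242  0.1531] F [0.35 0.1  0.3 ] w -0.0 t 3.0167
shift mm [-2.1 -2.4 38.1] turn deg [ 0.1 -0.1 -0.2]
tip px [[285.44664988 207.061378  ]
 [285.45615882 218.77660595]]
```

View pics/s1.png

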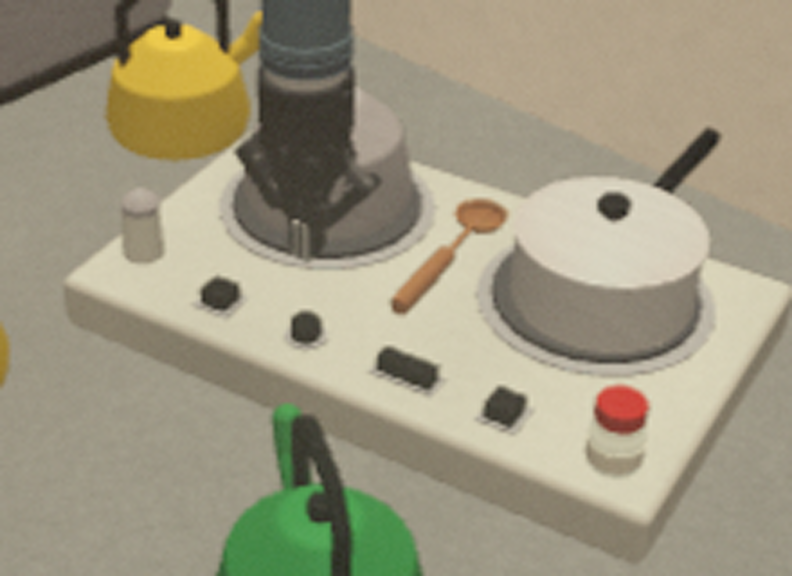

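The fingertips hang at crop (303,255), above and behind the round cap at crop (305,325). The projected point beneath them, (285,219), lands on the cap, but the tips look somewhat higher than nominal. I'll feel down in small steps.

```bash
python3 -m inch '[[-0.001,-0.001,0.01,0,0,0,-1],[-0.001,-0.001,0.02,0,0,0,-1],[-0.001,-0.001,0.03,0,0,0,-1],[-0.001,-0.001,0.035,0,0,0,-1],[-0.001,-0.001,0.038,0,0,0,-1],[-0.001,-0.001,0.038,0,0,0,-1],[-0.001,-0.001,0.038,0,0,0,-1]]'
python3 go.py power 0.108
python3 - <<'E'
from cell import get_image,sense
import cv2,numpy as np
from h import *
d=get_image("side");f=np.ascontiguousarray(d["frame"][:,:,::-1])
p=sense()["position"]
print("px",proj(d,[p-[0,0,.025],p]))
cv2.imwrite("pics/s2.png",cv2.resize(f[170:250,240:350],None,fx=7,fy=7,interpolation=cv2.INTER_CUBIC))
E
```

```text
time_s: 3.65
position: [0.4761, -0.0227, 0.1134]
eef_rot: [-3.124, -0.326, 0.001]
force: [-0.3, -0.4, -0.5]
grip_width: 0.002
gripper_force: 0.0
power target [ 0.4762 -0.0223  0.108 ] pos [ 0.4761 -0.0227  0.1134] F [-0.32 -0.37 -0.53] w 0.002 t 3.65
shift mm [ 0.2 -0.4  5.4] turn deg [-0.   0.  -0.1]
px [[284.6272148  217.48424302]
 [284.61228537 211.04234787]]
```

View pics/s2.png

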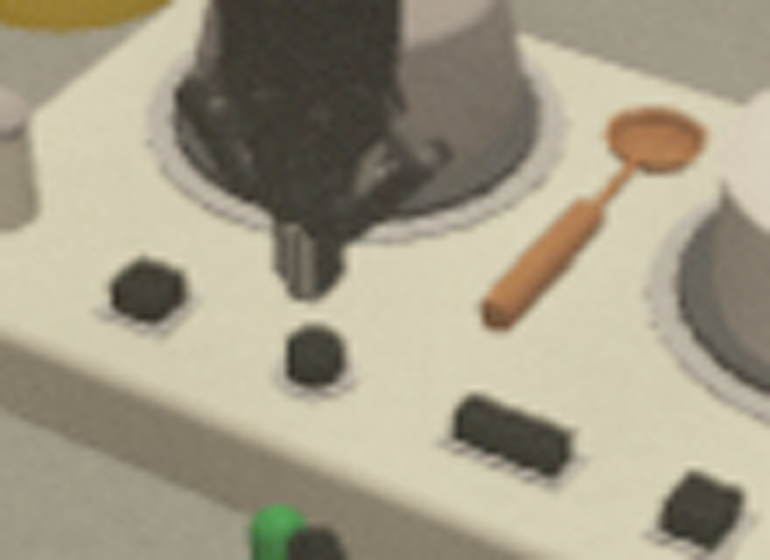

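The tips are at crop (305,297), px (283.6,212), about 5 px above where I predicted. They are either higher than nominal or offset horizontally. The top and wrist views should settle which.

```bash
python3 - <<'E'
from cell import get_image,sense
import cv2,numpy as np
from h import *
d=get_image("top");w=get_image("wrist");p=sense()["position"]
print(p,"top px tip,+10cm,+20",proj(d,[p-[0,0,.025],p+[0,0,.1],p+[0,0,.2]]))
a=cv2.resize(d["frame"][120:320,190:410],(400,364),interpolation=cv2.INTER_CUBIC)
b=cv2.resize(w["frame"],(400,300))
R,_=cv2.Rodrigues(np.array(w["rvec"]))
def fe(P):
    q=R@np.array(P)+np.array(w["tvec"]);th=np.arctan2(np.hypot(*q[:2]),q[2]);u=q[:2]/np.hypot(*q[:2])
    return (np.array([w["cx"],w["cy"]])+w["fx"]*th*u).round(1)
for n,P in dict(tip=p-[0,0,.025],tcp=p,key=[.4762,-.0223,.083],left=[.4573,.0657,.083],start=[.497,-.1201,.083]).items(): print(n,fe(P))
im=np.zeros((364,800,3),np.uint8);im[:,:400]=a;im[:300,400:]=b
cv2.imwrite("pics/tw.png",im[:,:,::-1]);cv2.imwrite("pics/w_full.png",w["frame"][:,:,::-1])
E
```

```text
[ 0.47665258 -0.02281208  0.11406685] top px tip,+10cm,+20 [[294.4795638  221.79710966]
 [296.51648929 213.08854156]
 [298.51785352 204.53201022]]
tip [282.5 250.5]
tcp [282.6 271.7]
key [281.5 246.7]
left [135.7 244.5]
start [441.3 243.7]
```

View pics/tw.png

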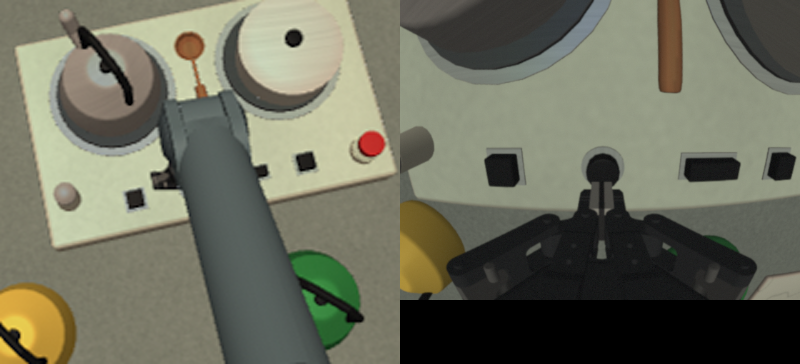

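The wrist view has the round cap just beyond the tips, with cap at display (603,167) and tips at (601,183). The keys appear closer together than predicted, which suggests the tool is higher than reported. I'll fit the offset from the wrist image.

```bash
python3 - <<'E'
import cv2,numpy as np
from cell import get_image,sense
from h import *
w=get_image("wrist");f=w["frame"];c=f[190:270,100:560]
print(w["fx"],w["cx"],w["cy"]);R,_=cv2.Rodrigues(np.array(w["rvec"]));print("cam",(-R.T@w["tvec"]).round(4),"axis",R[2].round(3), "tcp",sense()["position"].round(4),sense()["time_s"])
cv2.imwrite("pics/wc.png",cv2.resize(c,None,fx=1.7,fy=1.7,interpolation=cv2.INTER_CUBIC)[:,:,::-1])
g=cv2.cvtColor(c,cv2.COLOR_RGB2GRAY)
n,l,st,ce=cv2.connectedComponentsWithStats((g<60).astype(np.uint8))
for s,q in zip(st[1:],ce[1:]):
    if s[4]>200: print(s+[100,190,0,0,0],(q+[100,190]).round(1))
E
```

```text
325.19226210127806 281.8590856589131 209.7951364515709
cam [ 0.5502 -0.007   0.2546] axis [-0.29  -0.061 -0.955] tcp [ 0.4767 -0.0228  0.1141] 3.85
[ 261  215   46   55 1688] [283.5 238.6]
[ 515  214   39   38 1201] [533.4 232.2]
[ 119  216   48   46 1918] [143.  237.9]
[ 398  221   78   33 2322] [435.5 236.6]
```

View pics/wc.png

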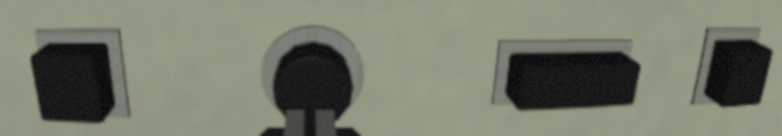

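The crop shows the bezels clearly: left square TL (36,30), TR (121,28), BR (129,116); right square TL (706,28), TR (770,28), BL (692,104); bar TL (498,41), BL (493,104), TR (632,39).

```bash
cat > fit.py <<'E'
import cv2,numpy as np
from cell import get_image
from scipy.optimize import least_squares
from scipy.spatial.transform import Rotation as Ro
w=get_image("wrist");R0=cv2.Rodrigues(np.array(w["rvec"]))[0];C0=-R0.T@w["tvec"]
c=np.array([.4866,-.0712]);y=np.array([-.209,.978]);x=np.array([.978,.209])
def kp(v,dx,dy):return np.r_[c+y*(v+dy)+x*dx,.067]
h=.018
obs=[((36,30),kp(.14,h,h)),((121,28),kp(.14,h,-h)),((129,116),kp(.14,-h,-h)),
((706,28),kp(-.14,h,h)),((770,28),kp(-.14,h,-h)),((692,104),kp(-.14,-h,h)),
((498,41),kp(-.05,.013,.03)),((493,104),kp(-.05,-.013,.03)),((632,39),kp(-.05,.013,-.03))]
def res(e,full=True):
    R=R0@Ro.from_rotvec(e[3:] if len(e)>3 else [0,0,0]).as_matrix();o=[]
    for p,P in obs:
        q=R@(P-C0-e[:3]);r=np.hypot(*q[:2]);th=np.arctan2(r,q[2])
        o+=list(np.array([w["cx"],w["cy"]])+w["fx"]*th*q[:2]/r-np.array(p)/1.7-[100,190])
    return np.array(o)
print("raw",res(np.zeros(3)).round(1))
for n in(3,6):
    s=least_squares(res,np.zeros(n));print(n,(s.x*1e3).round(1),"rms",np.sqrt(np.mean(s.fun**2)).round(2))
E
python3 fit.py
```

```text
raw [-3.2  1.4 -4.1  2.5 -2.4  2.3  0.4  2.1 -6.3  2.1 -1.1  2.3 -0.9  2.
 -2.3  2.4 -1.1  2.6]
3 [-1.7  1.6  0.8] rms 1.43
6 [  2.   -3.3   1.4 -17.7 -14.7   8.2] rms 1.2
```

The bezels match the calibrated pose to within about 2 mm, so the tool is over the round key. I'll feel down slowly and watch the force.

```bash
python3 -m inch '[[0,0,0.002,0,0,0,-1],[0,0,0.004,0,0,0,-1],[0,0,0.005,0,0,0,-1],[0,0,0.006,0,0,0,-1],[0,0,0.007,0,0,0,-1],[0,0,0.008,0,0,0,-1],[0,0,0.009,0,0,0,-1],[0,0,0.010,0,0,0,-1]]'
```

```text
time_s: 4.57
position: [0.4762, -0.0229, 0.1036]
eef_rot: [-3.125, -0.326, 0.0]
force: [-0.1, -0.1, 0.2]
grip_width: -0.002
gripper_force: 0.0
```

```bash
python3 -m inch '[[0,0,0.001,0,0,0,-1],[0,0,0.002,0,0,0,-1],[0,0,0.003,0,0,0,-1],[0,0,0.004,0,0,0,-1],[0,0,0.005,0,0,0,-1]]'; python3 -m inch '[[0,0,0.001,0,0,0,-1],[0,0,0.002,0,0,0,-1],[0,0,0.003,0,0,0,-1],[0,0,0.004,0,0,0,-1]]'
```

```text
time_s: 4.98
position: [0.4762, -0.0229, 0.0986]
eef_rot: [-3.125, -0.326, 0.0]
force: [-0.2, 0.1, 0.9]
grip_width: 0.001
gripper_force: 0.0
time_s: 5.32
position: [0.4762, -0.0228, 0.0946]
eef_rot: [-3.125, -0.326, -0.0]
force: [0.2, -0.0, -0.4]
grip_width: 0.002
gripper_force: 0.0
```

```bash
python3 -m inch '[[0,0,0.001,0,0,0,-1],[0,0,0.002,0,0,0,-1],[0,0,0.003,0,0,0,-1],[0,0,0.004,0,0,0,-1]]'
python3 - <<'E'
from cell import get_image,sense
import cv2,numpy as np
from h import *
d=get_image("side");w=get_image("wrist");p=sense()["position"]
print(proj(d,[p,p-[0,0,.025],[.4762,-.0223,.083]]))
a=cv2.resize(d["frame"][180:240,250:330],(400,300),interpolation=cv2.INTER_CUBIC)
b=cv2.resize(w["frame"][190:295,212:352],(400,300),interpolation=cv2.INTER_CUBIC)
cv2.imwrite("pics/c3.png",np.hstack([a,b])[:,:,::-1])
E
```

```text
time_s: 5.65
position: [0.4762, -0.0229, 0.0906]
eef_rot: [-3.125, -0.326, 0.0]
force: [-1.0, 0.3, -0.8]
grip_width: 0.0
gripper_force: 0.0
[[284.55514157 217.09431768]
 [284.57056973 223.3994742 ]
 [284.47228835 218.90371503]]
```

View pics/c3.png

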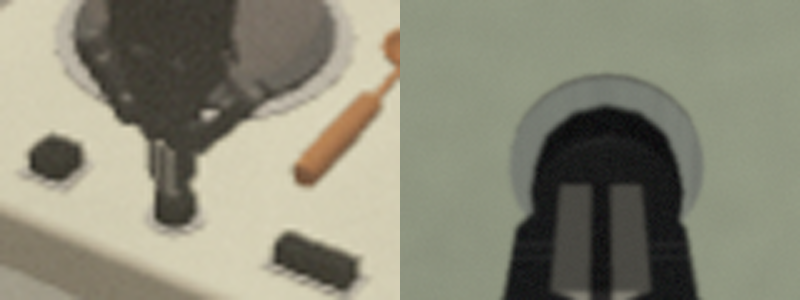

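In the side crop the fingertips now sit just at the round cap's top, crop (172,195); in the wrist crop they sit over the cap. The tips reach only about 8 mm ahead of the TCP. I'll keep descending.

```bash
for i in 1 ; do python3 -m inch '[[0,0,0.001,0,0,0,-1],[0,0,0.002,0,0,0,-1],[0,0,0.003,0,0,0,-1]]' | egrep 'pos|force: \['; python3 -m inch '[[0,0,0.001,0,0,0,-1],[0,0,0.002,0,0,0,-1],[0,0,0.003,0,0,0,-1]]'| egrep 'pos|force: \['; done
```

```text
position: [0.4763, -0.0229, 0.0876]
force: [-0.4, 0.9, -0.5]
position: [0.4762, -0.0228, 0.0846]
force: [-0.5, 0.2, 0.6]
```

```bash
python3 -m inch '[[0,0,0.001,0,0,0,-1],[0,0,0.002,0,0,0,-1]]' | egrep 'pos|force: \['; python3 -m inch '[[0,0,0.001,0,0,0,-1],[0,0,0.002,0,0,0,-1]]'| egrep 'pos|force: \[';python3 -m inch '[[0,0,0.001,0,0,0,-1],[0,0,0.002,0,0,0,-1]]'| egrep 'pos|force: \['
```

```text
position: [0.4762, -0.0229, 0.0828]
force: [0.0, 1.0, 1.5]
position: [0.4762, -0.0228, 0.0807]
force: [-1.6, 0.2, 2.8]
position: [0.4762, -0.0229, 0.0786]
force: [-1.2, 0.4, 2.7]
```

Contact came at TCP z ≈ 0.083, so full travel is at about 0.073.

```bash
python3 -m inch '[[0,0,0.001,0,0,0,-1],[0,0,0.002,0,0,0,-1],[0,0,0.003,0,0,0,-1]]' | egrep 'pos|force: \['; python3 -m inch '[[0,0,0.001,0,0,0,-1],[0,0,0.002,0,0,0,-1]]'| egrep 'pos|force: \[';python3 -m inch '[[0,0,0.001,0,0,0,-1],[0,0,0.001,0,0,0,-1]]'| egrep 'pos|force: \['
```

```text
position: [0.4762, -0.0229, 0.0756]
force: [-0.4, -0.1, 2.5]
position: [0.4762, -0.0229, 0.0737]
force: [-1.8, -0.8, 5.7]
position: [0.4762, -0.0228, 0.0729]
force: [-2.5, 0.3, 6.5]
```

The power key is down, against its stop at 6.5 N. Next I lift, then move 90 mm to the left key, turning 30° to give the salt more clearance.

```bash
python3 -m inch '[[0,0,-0.01,0,0,0,-1],[0,0,-0.03,0,0,0,-1],[0,0,-0.06,0,0,0,-1],[0,-0.02,-0.06,0,0,-6,-1],[0,-0.04,-0.06,0,0,-12,-1],[0,-0.06,-0.06,0,0,-18,-1],[0,-0.08,-0.06,0,0,-24,-1],[0,-0.09,-0.06,0,0,-30,-1],[0,-0.09,-0.06,0,0,-30,-1],[0,-0.09,-0.06,0,0,-30,-1],[0,-0.09,-0.06,0,0,-30,-1]]'
python3 go.py left 0.09
```

```text
time_s: 8.25
position: [0.4578, 0.0641, 0.1327]
eef_rot: [2.935, 1.119, -0.0]
force: [-0.2, -0.9, 0.5]
grip_width: -0.0
gripper_force: 0.0
left target [0.4573 0.0657 0.09  ] pos [0.4578 0.0641 0.1327] F [-0.15 -0.92  0.53] w -0.0 t 8.25
shift mm [ 0.7 -1.6 42.7] turn deg [ 0.   0.  29.7]
```

```bash
python3 -m inch '[[0,-0.001,0.01,0,0,0,-1],[0,-0.001,0.02,0,0,0,-1],[0,-0.001,0.03,0,0,0,-1],[0,-0.001,0.038,0,0,0,-1],[0,-0.001,0.043,0,0,0,-1],[0,-0.001,0.045,0,0,0,-1],[0,-0.001,0.046,0,0,0,-1],[0,-0.001,0.047,0,0,0,-1],[0,-0.001,0.048,0,0,0,-1],[0,-0.001,0.049,0,0,0,-1],[0,-0.001,0.05,0,0,0,-1],[0,-0.001,0.051,0,0,0,-1]]' | egrep 'pos|force: \['
python3 -m inch '[[0,0,0.001,0,0,0,-1],[0,0,0.002,0,0,0,-1],[0,0,0.003,0,0,0,-1]]' | egrep 'pos|force: \['
```

```text
position: [0.4574, 0.0661, 0.0822]
force: [-1.3, -0.0, 1.9]
position: [0.4574, 0.0661, 0.0789]
force: [1.0, 0.8, 2.6]
```

```bash
python3 -m inch '[[0,0,0.001,0,0,0,-1],[0,0,0.002,0,0,0,-1],[0,0,0.003,0,0,0,-1],[0,0,0.004,0,0,0,-1]]' | egrep 'pos|force: \['; python3 -m inch '[[0,0,0.001,0,0,0,-1],[0,0,0.002,0,0,0,-1],[0,0,0.002,0,0,0,-1]]'| egrep 'pos|force: \['
```

```text
position: [0.4574, 0.0661, 0.0748]
force: [0.4, 0.0, 3.1]
position: [0.4574, 0.0661, 0.073]
force: [-0.3, 1.0, 5.5]
```

The left key is at its stop. Next I lift and go 190 mm right to the bar key.

```bash
python3 -m inch '[[0,0,-0.01,0,0,0,-1],[0,0,-0.03,0,0,0,-1],[0,0,-0.06,0,0,0,-1],[-0.01,0.017,-0.06,0,0,5,-1],[-0.02,0.035,-0.06,0,0,10,-1],[-0.035,0.061,-0.06,0,0,15,-1],[-0.05,0.087,-0.06,0,0,20,-1],[-0.065,0.113,-0.06,0,0,25,-1],[-0.08,0.139,-0.06,0,0,30,-1],[-0.09,0.156,-0.06,0,0,30,-1],[-0.095,0.1645,-0.06,0,0,30,-1],[-0.095,0.1645,-0.06,0,0,30,-1],[-0.095,0.1645,-0.06,0,0,30,-1],[-0.095,0.1645,-0.06,0,0,30,-1]]'
python3 go.py start 0.09
```

```text
time_s: 11.25
position: [0.4956, -0.1176, 0.1325]
eef_rot: [-3.123, -0.33, 0.001]
force: [0.5, -0.3, 0.3]
grip_width: 0.0
gripper_force: 0.0
start target [ 0.497  -0.1201  0.09  ] pos [ 0.4956 -0.1176  0.1325] F [ 0.52 -0.32  0.35] w 0.0 t 11.25
shift mm [ 0.9  2.8 42.5] turn deg [-0.1  0.   0. ]
```

```bash
python3 -m inch '[[0.001,0.002,0.01,0,0,0,-1],[0.001,0.002,0.02,0,0,0,-1],[0.001,0.002,0.03,0,0,0,-1],[0.001,0.002,0.038,0,0,0,-1],[0.001,0.002,0.043,0,0,0,-1],[0.001,0.002,0.045,0,0,0,-1],[0.001,0.002,0.046,0,0,0,-1],[0.001,0.002,0.047,0,0,0,-1],[0.001,0.002,0.048,0,0,0,-1],[0.001,0.002,0.049,0,0,0,-1],[0.001,0.002,0.05,0,0,0,-1],[0.001,0.002,0.051,0,0,0,-1]]' | egrep 'pos|force: \['
python3 -m inch '[[0,0,0.001,0,0,0,-1],[0,0,0.002,0,0,0,-1],[0,0,0.003,0,0,0,-1],[0,0,0.004,0,0,0,-1],[0,0,0.005,0,0,0,-1],[0,0,0.006,0,0,0,-1]]' | egrep 'pos|force: \['
```

```text
position: [0.498, -0.1218, 0.0823]
force: [-1.1, 0.1, 3.7]
position: [0.498, -0.1218, 0.0758]
force: [0.2, 0.3, 2.2]
```

```bash
python3 -m inch '[[0,0,0.001,0,0,0,-1],[0,0,0.002,0,0,0,-1],[0,0,0.003,0,0,0,-1],[0,0,0.003,0,0,0,-1]]' | egrep 'pos|force: \['
python3 -m inch '[[0,0,-0.01,0,0,0,-1],[0,0,-0.03,0,0,0,-1],[0,0,-0.06,0,0,0,-1],[0,0,-0.1,0,0,0,-1],[0,0,-0.14,0,0,0,-1],[0,0,-0.15,0,0,0,-1],[0,0,-0.15,0,0,0,-1],[0,0,-0.15,0,0,0,-1]]'
python3 - <<'E'
from cell import get_image
import cv2,numpy as np
d=get_image("side");w=get_image("wrist")
a=cv2.resize(d["frame"][150:280,200:420],(400,236),interpolation=cv2.INTER_CUBIC)
b=cv2.resize(w["frame"],(400,300));im=np.zeros((300,800,3),np.uint8);im[:236,:400]=a;im[:,400:]=b
cv2.imwrite("pics/end.png",im[:,:,::-1])
E
```

```text
position: [0.498, -0.1218, 0.0731]
force: [-0.4, -0.2, 5.5]
time_s: 13.75
position: [0.4971, -0.1216, 0.2229]
eef_rot: [3.124, 0.326, -0.0]
force: [-0.1, 0.1, -0.4]
grip_width: -0.002
gripper_force: 0.0
```

View pics/end.png

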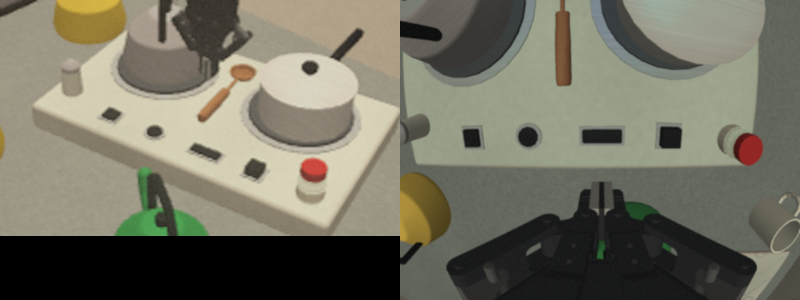

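In the side view the left square (112,115), round (153,131) and bar (205,152) keys sit low. The right square (255,169) is still up, and nothing has been shifted.

```bash
python3 -c "from cell import job_done;print(job_done())"
```

```text
the job is handed in; nothing more can be done
None
```

The round power key, the left square key (the kettle's plate) and the bar start key were each pressed to their stops in that order, at a measured 5.5–6.5 N; the right square key stayed up, nothing was visibly moved, and the job was handed in at about 14 s (no verdict was returned).

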